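# Sort the lamp-change parts into their trays

### The job

Sort the five loose lamp parts into the dark trays: each goes into the tray whose end tab carries a fixed sample of the same kind, so both bronze caps go in one, both white standoffs in another and the steel hex nut in the third, all standing upright on the tray floor. The ceramic is brittle, so set the standoffs down rather than dropping them, and leave the xenon lamp and the red-handled driver where they lie.

Things in the scene. Friction and masses are not known exactly. Their poses are not given: they have to be found in the camera images.
- cap_1_mid (a point): bronze cathode cap, a round stub 46 high standing upright: flange 36 diameter in the lowest 8, above it a body 32 diameter, small dark bore in its bevelled top; 0.16 kg. The point is on its axis half-way up (23 above its foot); z up, turn about z does not matter. One of two alike. (Sizes in mm.)
- cap_2_mid (a point): bronze cathode cap, a round stub 46 high standing upright: flange 36 diameter in the lowest 8, above it a body 32 diameter, small dark bore in its bevelled top; 0.16 kg. The point is on its axis half-way up (23 above its foot); z up, turn about z does not matter. One of two alike. (Sizes in mm.)
- standoff_1_mid (a point): white ceramic standoff, a ribbed round column 26 diameter and 56 high standing upright, 0.07 kg, brittle. The point is on its axis half-way up (28 above its foot); z up, turn about z does not matter. One of two alike. (Sizes in mm.)
- standoff_2_mid (a point): white ceramic standoff, a ribbed round column 26 diameter and 56 high standing upright, 0.07 kg, brittle. The point is on its axis half-way up (28 above its foot); z up, turn about z does not matter. One of two alike. (Sizes in mm.)
- nut_mid (a point): steel hexagonal coupling nut standing upright, 24 across flats (27.7 across corners), 44 high, dark bore in its top; 0.13 kg. The point is on its axis half-way up (22 above its foot); z up, its y axis is square to a pair of flats (as are the directions 60 degrees either side). (Sizes in mm.)
- tray_cap: dark grey open tray with a black floor, fixed to the counter, inside 120 (x) by 64 (y), walls 3 thick, rim 16 and floor 3 above the counter. Origin at the middle of its underside; x runs along its length to a tab outside the +x end, where a fixed sample stands at x = +90: a bronze cathode cap (36 diameter, 46 high). Trays differ only by their samples. It takes the two caps. (Sizes in mm.)
- tray_standoff: dark grey open tray with a black floor, fixed to the counter, inside 120 (x) by 64 (y), walls 3 thick, rim 16 and floor 3 above the counter. Origin at the middle of its underside; x runs along its length to a tab outside the +x end, where a fixed sample stands at x = +90: a white ceramic standoff (26 diameter, 56 high). Trays differ only by their samples. It takes the two standoffs. (Sizes in mm.)
- tray_nut: dark grey open tray with a black floor, fixed to the counter, inside 120 (x) by 64 (y), walls 3 thick, rim 16 and floor 3 above the counter. Origin at the middle of its underside; x runs along its length to a tab outside the +x end, where a fixed sample stands at x = +90: a steel hexagonal coupling nut (24 across flats, 44 high). Trays differ only by their samples. It takes the one nut. (Sizes in mm.)
- lamp: bystander: long xenon lamp, 420 long, in a blue sleeve 240 long and 52 square, lying across the counter beyond the trays, 0.7 kg. Origin at the middle of its underside; x along the lamp. (Sizes in mm.)
- driver: bystander: hex driver with a red handle (100 long, 26 thick) and a thin steel blade (110 long), lying to the right (-y) of the trays, 0.09 kg. Origin below where handle meets blade; x points along the blade. (Sizes in mm.)
Mind the look-alikes: they are no part of the job. What is shaped like the tray_cap but purple is not meant.

How it is judged:
At the end, for the whole second after the job is handed in: Each part stands in the tray with its sample: axis within 52 mm along and 25 mm across of the tray's middle, foot within 6 mm of the floor, upright within 0.15 rad, released, at rest (under 0.02 m/s); lamp and driver within 15 mm of where they lay (x of cap_1_mid in the frame of tray_cap between -0.052 and 0.052 m and y of cap_1_mid in the frame of tray_cap between -0.025 and 0.025 m and z of cap_1_mid in the frame of tray_cap between 0.02 and 0.032 m and angle between each of cap_1_mid, cap_2_mid, standoff_1_mid, standoff_2_mid, nut_mid's own z axis and vertical below 0.15 rad and linear speed of each of cap_1, cap_2, standoff_1, standoff_2, nut below 0.02 m/s and x of cap_2_mid in the frame of tray_cap between -0.052 and 0.052 m and y of cap_2_mid in the frame of tray_cap between -0.025 and 0.025 m and z of cap_2_mid in the frame of tray_cap between 0.02 and 0.032 m and x of standoff_1_mid in the frame of tray_standoff between -0.052 and 0.052 m and y of standoff_1_mid in the frame of tray_standoff between -0.025 and 0.025 m and z of standoff_1_mid in the frame of tray_standoff between 0.025 and 0.037 m and x of standoff_2_mid in the frame of tray_standoff between -0.052 and 0.052 m and y of standoff_2_mid in the frame of tray_standoff between -0.025 and 0.025 m and z of standoff_2_mid in the frame of tray_standoff between 0.025 and 0.037 m and x of nut_mid in the frame of tray_nut between -0.052 and 0.052 m and y of nut_mid in the frame of tray_nut between -0.025 and 0.025 m and z of nut_mid in the frame of tray_nut between 0.019 and 0.031 m and not (distance of lamp from where it was at the start of the episode above 0.015 m) and not (distance of driver from where it was at the start of the episode above 0.015 m)); the robot touches nothing.
It fails at once if the xenon lamp or the hex driver is moved more than 15 mm (distance of any of lamp, driver from where it was at the start of the episode above 0.015 m).
It fails at once if a ceramic standoff is dropped into its tray (faster than 0.5 m/s within 30 mm of the floor) ((horizontal distance between standoff_1_mid and tray_standoff below 0.06 m and height (world z) of standoff_1_mid below 0.058 m and linear speed of standoff_1 above 0.5 m/s) or (horizontal distance between standoff_2_mid and tray_standoff below 0.06 m and height (world z) of standoff_2_mid below 0.058 m and linear speed of standoff_2 above 0.5 m/s)).
It also fails if it takes over 120 s, if anything falls off the work surface, if the arm or the gripper's body presses on something with over 40 N, if the wrist force passes 120 N, or if a joint passes its speed limit or range.

### The arm

A 6-joint arm with a two-finger parallel gripper is mounted at the origin on the work surface. World frame = base frame: x ahead of the robot, y to its left, z up, the work surface at z = 0. Lengths are in m, angles in rad, forces in N, time in s.
With the tool pointing down it reaches from about 0.35 to 0.725 m from the base axis. Payload 6 kg.
Tool frame: the origin (TCP) lies midway between the tips of the shut fingers; the grasp point (between the pads) lies 19 mm behind it; z points along the fingers, y is the line along which they close (so a half turn about z gives the same grasp; the last joint's range is limited). The gripper opens to 85 mm and grips with 20 to 120 N. Pads are 22 mm wide; open, the fingers measure 114 mm over their backs; the gripper's body (76 mm by 85 mm) begins 54 mm behind the grasp point. The pads swing forward as they close: fully open they stand 13 mm farther back than shut.
Start: joints at [-0.907, 0.04, 0.085, 0, -1.615, -0.334], TCP at [0.194, -0.568, 0.231] pointing down, gripper open.
Joint ranges: [-2.56, 2.56], [-1.29, 2.01], [-1.08, 1.49], [-3.29, 1.98], [-2.81, -0.18], [-2.99, 2.99]. Speed limits (rad/s): [2.57, 2.57, 3.01, 3.14, 3.14, 3.14].

### API

Orientations are given as a unit quaternion [x, y, z, w].
In Python, from rig import ctrl gives the robot as it stands. The module is installed in compiled form; this text tells all that it offers.
- The arm moves only by the tool arm_command, never from a script. Its argument "plan" is a list of rows, each an object with "slide": the shift along the tool's x, y, z in cm, a list of three; "turn": the turn, a rotation vector about the tool's x, y, z in rad, a list of three. A call has 1 to 5 rows; each row shifts and turns the commanded pose from where the row before left it, along the tool's axes as they then stand; what a row does not reach is not made up. A row lasts 1/8 s, in which the tool goes at most 62.5 mm and 10.7 degrees, less where a joint would pass 70% of its speed; a pose out of reach is approached as far as the arm can. A call is refused whole if a number of a shift passes 6.25 or a number of a turn 0.188, either way. A call with a gripper value outside its range is refused whole. "grip" is the closure, from -1 (fully open) to 1 (shut), set as the call begins (left out, the last holds). The fingers move at their own pace and stop on an object; the grip force is fixed at half the most. Time passes only in rows, so rows that do not move let the fingers close. It gives the time, the measured TCP pose, the force, the opening and the grip force at its end, in the units of the state.
- ctrl.sense(): the state, without advancing time (a new reading comes with each control period).
- ctrl.capture(name): name is "scene" or "top"; returns (picture, depth): 400x640x3 uint8, red, green, blue; 400x640 float32, m along the optical axis (not along the pixel's ray), 0 where there is no reading.
- ctrl.camera_info(name): a dict with "camera_matrix" (3x3 intrinsics, pixels), "distortion" ([k1, k2, p1, p2, k3] as OpenCV has them; the pictures are not rectified), "R" (3x3) and "t" (3): a world point X has camera coordinates R X + t. Camera axes: x right, y down, z forward; pixel columns grow to the right and rows downward; lengths in m; the calibration is good to about 2 mm. A picture is of the moment at which its call begins. camera_info takes no time and is no camera call.
- ctrl.hand_in(): hands the job in; it is judged then, once.
The state is a dict: "time_s": time; "joint_pos": joint angles; "qd": joint speeds; "joint_torque": joint torques, N m; "tool_pos": TCP position; "eef_rot": TCP orientation; "ft_force": force on the tool from outside, world axes, zero at the start; "wrist_torque": the same for the moment, N m; "gripper_width": finger opening in m; "finger_force": force on a finger pad.
Only numpy, scipy, OpenCV 4.12 (cv2) and the standard library are available. Lean on these libraries where they do the work, as an engineer would, in place of code of your own. Each camera call takes 0.05 s, during which the arm holds its last target. There are 200 camera calls.

## Working session

There is one attempt and no reset: what is moved stays moved. The work goes in short steps, Python scripts to look and compute and a tool call to move; the robot and the scene stay as the last step left them, time stands still between calls to the robot, and variables do not carry over. Pictures are saved under pics/ and viewed, at most 14 in all, crops included, and the job is handed in when it is done.

Besides the shell and the picture viewer there is one more tool, called after "Call:" as a command line: name --argument value ..., lists and objects as JSON in quotes. arm_command: Moves the arm, as the interface text tells. Its arguments: {"type":"object","properties":{"plan":{"type":"array"},"grip":{"type":"number"}},"required":["plan"]}

```bash
mkdir -p pics; python3 - <<'E'
from rig import ctrl
import cv2,numpy as np
print(ctrl.sense())
for n in("scene","top"):
    p,d=ctrl.capture(n); cv2.imwrite(f"pics/{n}0.png",p[:,:,::-1]); np.save(f"{n}_d.npy",d); np.save(f"{n}_p.npy",p)
    print(n,ctrl.camera_info(n))
E
```

```text
{'time_s': 0.0, 'joint_pos': array([-9.07251624e-01,  4.08478321e-02,  8.37980696e-02, -4.67573928e-04,
       -1.61550563e+00, -3.33682079e-01]), 'qd': array([-0.00083588, -0.00141719, -0.00023931, -0.00169154,  0.00144208,
       -0.00058827]), 'joint_torque': array([ 7.08350108e-04, -3.68198955e+01,  3.47417128e+01,  6.93222061e+00,
       -5.45848525e-03, -1.12357714e-05]), 'tool_pos': array([ 0.19430845, -0.56731508,  0.23025068]), 'eef_rot': array([-1.64194612e-01,  9.86427545e-01,  8.84139570e-04, -2.15475230e-04]), 'ft_force': array([-0.0978644 ,  0.17165462, -0.24362794]), 'wrist_torque': array([-0.04160705,  0.01842309,  0.02163569]), 'finger_force': 0.0, 'gripper_width': 0.08530703483521168}
scene {'camera_matrix': array([[401.72638416,   0.        , 323.63718578],
       [  0.        , 401.72638416, 194.61189884],
       [  0.        ,   0.        ,   1.        ]]), 'distortion': array([-0.04062769,  0.        ,  0.        ,  0.        ,  0.        ]), 'R': array([[-0.25482387,  0.96675691, -0.02111579],
       [ 0.53268141,  0.12211583, -0.8374594 ],
       [-0.80704108, -0.22465264, -0.54609146]]), 't': array([ 0.12176811, -0.24874777,  1.51468701])}
top {'camera_matrix': array([[414.90951119,   0.        , 322.3956958 ],
       [  0.        , 414.90951119, 205.86631456],
       [  0.        ,   0.        ,   1.        ]]), 'distortion': array([0.02328578, 0.        , 0.        , 0.        , 0.        ]), 'R': array([[ 0.01067063, -0.99972526,  0.02086987],
       [-0.99878418, -0.01166048, -0.04789767],
       [ 0.04812786, -0.0203334 , -0.9986342 ]]), 't': array([-0.0222484 ,  0.51944991,  1.38196291])}
```

View pics/top0.png

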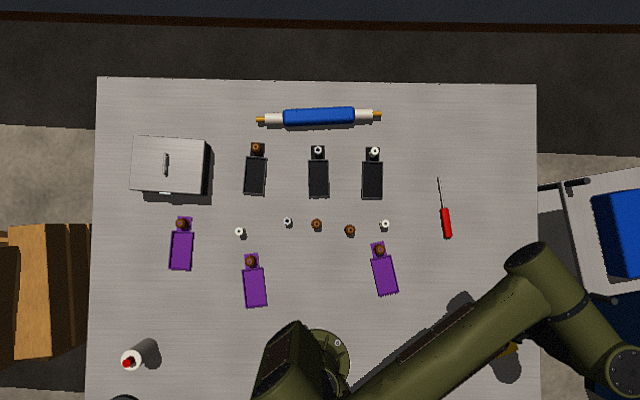

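View pics/scene0.png

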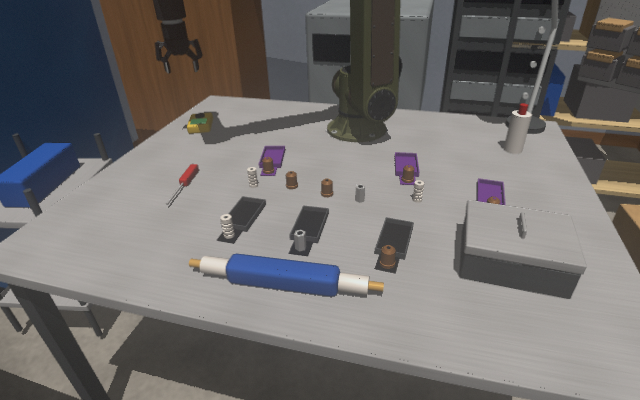

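```bash
cat > h.py <<'E'
import numpy as np,cv2
from rig import ctrl
def ray(n,uv):
    c=ctrl.camera_info(n); p=cv2.undistortPoints(np.float64(uv).reshape(-1,1,2),c["camera_matrix"],c["distortion"])[:,0]
    return np.c_[p,np.ones(len(p))]@c["R"], -c["R"].T@c["t"]
def plane(n,uv,z):
    r,o=ray(n,uv); return o+r*((z-o[2])/r[:,2])[:,None]
def cloud(n,d):
    v,u=np.mgrid[:400,:640]; r,o=ray(n,np.c_[u.ravel(),v.ravel()])
    return (o+r*d.reshape(-1,1)).reshape(400,640,3)
E
python3 - <<'E'
from h import *
d=np.load("top_d.npy");p=np.load("top_p.npy"); C=cloud("top",d)
z=C[...,2]; print("table z",np.median(z[180:215,150:420]), np.std(z[205:212,260:400]))
for nm,(u,v),h in [("so_a",(240,232),.056),("nut",(288,222),.044),("capA",(317,225),.046),("capB",(350,230),.046),("so_b",(384,225),.056),("s_cap",(257,148),.046),("s_nut",(318,151),.044),("s_so",(374,152),.056)]:
    w=np.s_[v-9:v+10,u-9:u+10]; m=(z[w]>h-.012)&(d[w]>0); q=C[w][m]; vv,uu=np.nonzero(m)
    c=np.array([uu.min()+uu.max(),vv.min()+vv.max()])/2+[u-9,v-9]
    print(nm,m.sum(),q.mean(0).round(4),q[:,2].max().round(3),"mid",plane("top",c,h)[0].round(4), plane("top",[[uu.mean()+u-9,vv.mean()+v-9]],h)[0].round(4))
# trays: dark mask
g=p.max(2); m=((g<75)).astype(np.uint8); m[:, :225]=0; m[:,410:]=0; m[:135]=0; m[206:]=0
n,l,s,c=cv2.connectedComponentsWithStats(m)
for i in range(1,n):
    if s[i,4]>200:
        vv,uu=np.nonzero(l==i); r=cv2.minAreaRect(np.c_[uu,vv].astype(np.float32)); print("tray",s[i],r, plane("top",cv2.boxPoints(r),.01).round(3)[:,:2].tolist())
crop=p[130:245,215:460]; cv2.imwrite("pics/c0.png",cv2.resize(crop[:,:,::-1],None,fx=3.2,fy=3.2,interpolation=2))
E
```

```text
table z 0.00341078946222817 0.11818157604475224
so_a 58 [0.4349 0.253  0.0583] 0.066 mid [0.4348 0.2531 0.056 ] [0.4349 0.2534 0.056 ]
nut 46 [0.47   0.0999 0.0464] 0.053 mid [0.4688 0.1012 0.044 ] [0.47  0.1   0.044]
capA 71 [0.4614 0.0043 0.0463] 0.055 mid [0.4617 0.0046 0.046 ] [0.4614 0.0042 0.046 ]
capB 69 [ 0.4432 -0.107   0.0467] 0.052 mid [ 0.4432 -0.107   0.046 ] [ 0.4432 -0.107   0.046 ]
so_b 53 [ 0.465  -0.2192  0.058 ] 0.065 mid [ 0.4657 -0.2202  0.056 ] [ 0.465  -0.2195  0.056 ]
s_cap 79 [0.7099 0.2055 0.0492] 0.058 mid [0.711  0.2064 0.046 ] [0.7105 0.2059 0.046 ]
s_nut 55 [0.7036 0.0024 0.0487] 0.056 mid [0.7028 0.0023 0.044 ] [0.7045 0.0024 0.044 ]
s_so 54 [ 0.7006 -0.1831  0.0605] 0.069 mid [ 0.7016 -0.1831  0.056 ] [ 0.7014 -0.1838  0.056 ]
tray [243 143  25  54 962] ((255.69265747070312, 168.8811492919922), (21.819114685058594, 52.87287139892578), 5.19442892074585) [[0.556, 0.252], [0.734, 0.24], [0.729, 0.166], [0.55, 0.18]]
tray [308 146  22  53 909] ((318.5, 172.0), (52.0, 21.0), 90.0) [[0.722, 0.034], [0.723, -0.037], [0.547, -0.038], [0.546, 0.032]]
tray [361 147  22  53 915] ((371.5, 173.0), (52.0, 21.0), 90.0) [[0.721, -0.145], [0.722, -0.217], [0.545, -0.218], [0.545, -0.147]]
```

View pics/c0.png

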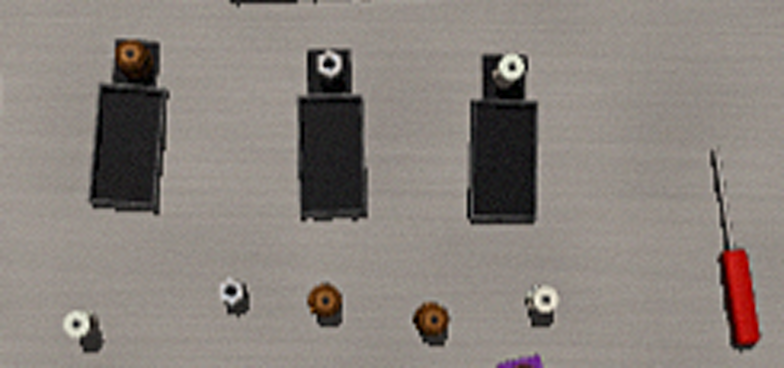

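Call:
arm_command --plan '[{"slide":[0,0,0],"turn":[0,0,0.165]},{"slide":[0,0,0],"turn":[0,0,0.165]},{"slide":[-3,3.8,0],"turn":[0,0,0]},{"slide":[-3,3.8,0],"turn":[0,0,0]},{"slide":[-3,3.8,0],"turn":[0,0,0]}]' --grip -1

```text
time_s: 0.72
tool_pos: [0.2849, -0.4524, 0.2307]
eef_rot: [0.0, 1.0, 0.0, -0.0]
ft_force: [0.6, -0.6, 0.8]
gripper_width: 0.0857
finger_force: 0.0
```

Call:
arm_command --plan '[{"slide":[-3,3.8,0],"turn":[0,0,0]},{"slide":[-3,3.8,0],"turn":[0,0,0]},{"slide":[-3,3.8,0],"turn":[0,0,0]},{"slide":[-3,3.8,0],"turn":[0,0,0]},{"slide":[0,0,0],"turn":[0,0,0]}]'

```text
time_s: 1.35
tool_pos: [0.4058, -0.2994, 0.2307]
eef_rot: [-0.002, 1.0, 0.0, -0.0]
ft_force: [-0.1, 0.0, -0.2]
gripper_width: 0.0855
finger_force: 0.0
```

```bash
python3 - <<'E'
from h import *
p=np.load("scene_p.npy")
a=cv2.resize(p[180:206,350:376,::-1],None,fx=14,fy=14,interpolation=2)
t=np.load("top_p.npy")
b=cv2.resize(t[209:235,275:301,::-1],None,fx=14,fy=14,interpolation=2)
cv2.imwrite("pics/nut.png",np.hstack([a,b]))
E
```

```text
(no output)
```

View pics/nut.png

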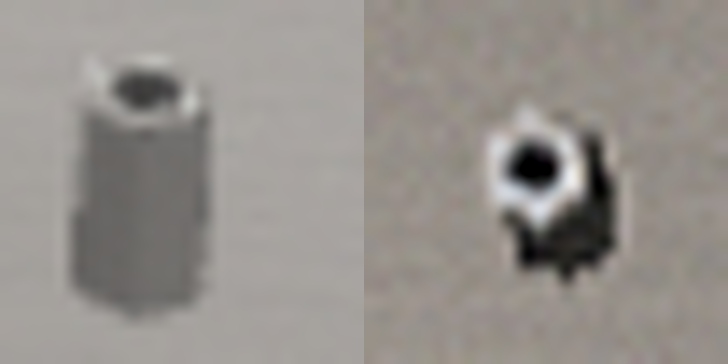

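Call:
arm_command --plan '[{"slide":[-3,4,0],"turn":[0,0,0]},{"slide":[-3,4,0],"turn":[0,0,0]},{"slide":[0,0,5],"turn":[0,0,0]},{"slide":[0,0,5],"turn":[0,0,0]},{"slide":[0,0,2],"turn":[0,0,0]}]'

```text
time_s: 1.98
tool_pos: [0.4623, -0.2216, 0.1073]
eef_rot: [0.0, 1.0, 0.001, -0.003]
ft_force: [-0.6, 0.2, 0.4]
gripper_width: 0.0855
finger_force: 0.0
```

Call:
arm_command --plan '[{"slide":[0,0,2.3],"turn":[0,0,0]},{"slide":[0,0,2.3],"turn":[0,0,0]},{"slide":[0,0,2.3],"turn":[0,0,0]},{"slide":[0,0,2.3],"turn":[0,0,0]},{"slide":[0,0,0],"turn":[0,0,0]}]'

```text
time_s: 2.6
tool_pos: [0.4625, -0.222, 0.0172]
eef_rot: [0.001, 1.0, 0.0, -0.002]
ft_force: [0.3, 0.4, 0.8]
gripper_width: 0.085
finger_force: 0.0
```

Call:
arm_command --plan '[{"slide":[0,0,0],"turn":[0,0,0]},{"slide":[0,0,0],"turn":[0,0,0]},{"slide":[0,0,0],"turn":[0,0,0]},{"slide":[0,0,0],"turn":[0,0,0]},{"slide":[0,0,0],"turn":[0,0,0]}]' --grip 1

```text
time_s: 3.22
tool_pos: [0.4649, -0.2218, 0.0201]
eef_rot: [-0.0, 1.0, -0.0, 0.001]
ft_force: [0.0, 0.1, 4.2]
gripper_width: 0.0248
finger_force: 58.8
```

Call:
arm_command --plan '[{"slide":[0,0,-3],"turn":[0,0,0]},{"slide":[0,0,-4],"turn":[0,0,0]},{"slide":[0,0,-3],"turn":[0,0,0]},{"slide":[-3,0.7,0],"turn":[0,0,0]},{"slide":[-4,1,0],"turn":[0,0,0]}]'

```text
time_s: 3.85
tool_pos: [0.535, -0.2046, 0.1198]
eef_rot: [0.0, 1.0, 0.0, 0.001]
ft_force: [0.3, -0.1, -0.1]
gripper_width: 0.0245
finger_force: 58.9
```

Call:
arm_command --plan '[{"slide":[-4,1,0],"turn":[0,0,0]},{"slide":[-4,0.8,0],"turn":[0,0,0]},{"slide":[-2.3,0.5,0],"turn":[0,0,0]},{"slide":[0,0,0],"turn":[0,0,0]},{"slide":[0,0,0],"turn":[0,0,0]}]'

```text
time_s: 4.47
tool_pos: [0.6368, -0.1818, 0.1187]
eef_rot: [0.0, 1.0, 0.0, -0.001]
ft_force: [-0.5, 0.4, -1.0]
gripper_width: 0.0246
finger_force: 58.9
```

```bash
python3 - <<'E'
from h import *
p,d=ctrl.capture("scene"); cv2.imwrite("pics/s1.png",cv2.resize(p[120:280,150:450,::-1],None,fx=2.6,fy=2.6,interpolation=2))
E
```

```text
(no output)
```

View pics/s1.png

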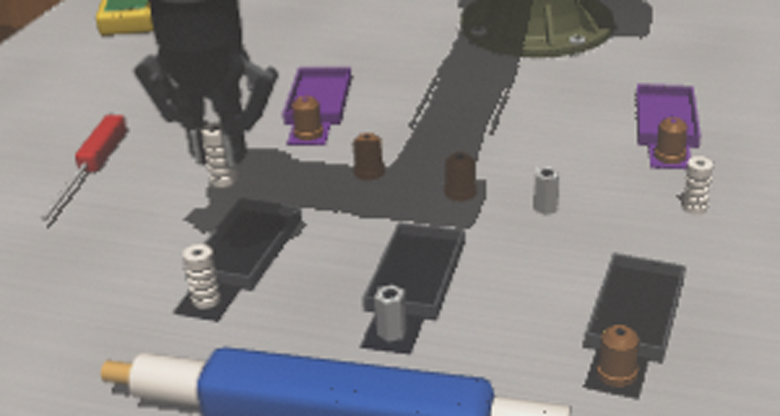

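Call:
arm_command --plan '[{"slide":[-0.2,0,2.5],"turn":[0,0,0]},{"slide":[0,0,2.5],"turn":[0,0,0]},{"slide":[0,0,2],"turn":[0,0,0]},{"slide":[0,0,1.5],"turn":[0,0,0]},{"slide":[0,0,0.7],"turn":[0,0,0]}]'

```text
time_s: 5.15
tool_pos: [0.639, -0.1818, 0.0266]
eef_rot: [0.0, 1.0, 0.0, -0.0]
ft_force: [0.5, 0.1, -0.2]
gripper_width: 0.0251
finger_force: 58.9
```

Call:
arm_command --plan '[{"slide":[0,0,0.15],"turn":[0,0,0]},{"slide":[0,0,0.15],"turn":[0,0,0]},{"slide":[0,0,0],"turn":[0,0,0]},{"slide":[0,0,0],"turn":[0,0,0]}]'

```text
time_s: 5.65
tool_pos: [0.6396, -0.1817, 0.0247]
eef_rot: [0.0, 1.0, 0.0, 0.0]
ft_force: [0.2, -0.3, 0.1]
gripper_width: 0.0245
finger_force: 58.9
```

Call:
arm_command --plan '[{"slide":[0,0,0.1],"turn":[0,0,0]},{"slide":[0,0,0.1],"turn":[0,0,0]},{"slide":[0,0,0],"turn":[0,0,0]}]'

```text
time_s: 6.02
tool_pos: [0.6396, -0.1817, 0.0232]
eef_rot: [-0.0, 1.0, -0.0, 0.0]
ft_force: [-1.6, 1.8, 5.0]
gripper_width: 0.0248
finger_force: 59.1
```

Call:
arm_command --plan '[{"slide":[0,0,0],"turn":[0,0,0]},{"slide":[0,0,0],"turn":[0,0,0]},{"slide":[0,0,0],"turn":[0,0,0]}]' --grip -0.3

```text
time_s: 6.4
tool_pos: [0.6393, -0.1817, 0.0219]
eef_rot: [0.0, 1.0, 0.0, -0.0]
ft_force: [-0.2, -1.1, -0.0]
gripper_width: 0.0554
finger_force: 0.0
```

Call:
arm_command --plan '[{"slide":[0,0,-2.5],"turn":[0,0,0]},{"slide":[0,0,-4],"turn":[0,0,0]},{"slide":[0,0,-4],"turn":[0,0,0]},{"slide":[3,1,0],"turn":[0,0,0]},{"slide":[3.5,2,0],"turn":[0,0,0]}]'

```text
time_s: 7.02
tool_pos: [0.5739, -0.1517, 0.1273]
eef_rot: [0.001, 1.0, 0.0, 0.0]
ft_force: [0.5, 0.9, 0.4]
gripper_width: 0.0552
finger_force: 0.0
```

Call:
arm_command --plan '[{"slide":[4,1.5,0],"turn":[0,0,0]},{"slide":[5,1.5,0],"turn":[0,0,0]},{"slide":[4,1.5,0],"turn":[0,0,0]},{"slide":[0,0,2],"turn":[0,0,0]},{"slide":[0,0,2],"turn":[0,0,0]}]' --grip -1

```text
time_s: 7.65
tool_pos: [0.4444, -0.1064, 0.0875]
eef_rot: [-0.0, 1.0, 0.0, 0.001]
ft_force: [0.3, -1.2, 0.0]
gripper_width: 0.0855
finger_force: 0.0
```

Call:
arm_command --plan '[{"slide":[0,0,2],"turn":[0,0,0]},{"slide":[0,0,2],"turn":[0,0,0]},{"slide":[0,0,2],"turn":[0,0,0]},{"slide":[0,0,1.1],"turn":[0,0,0]},{"slide":[0,0,0],"turn":[0,0,0]}]'

```text
time_s: 8.28
tool_pos: [0.444, -0.1068, 0.0158]
eef_rot: [0.0, 1.0, -0.0, -0.001]
ft_force: [0.6, 0.3, -0.5]
gripper_width: 0.0852
finger_force: 0.0
```

Call:
arm_command --plan '[{"slide":[0,0,0],"turn":[0,0,0]},{"slide":[0,0,0],"turn":[0,0,0]},{"slide":[0,0,0],"turn":[0,0,0]},{"slide":[0,0,0],"turn":[0,0,0]},{"slide":[0,0,0],"turn":[0,0,0]}]' --grip 1

```text
time_s: 8.9
tool_pos: [0.445, -0.1067, 0.0171]
eef_rot: [-0.0, 1.0, -0.0, 0.001]
ft_force: [-0.3, 1.2, 4.4]
gripper_width: 0.0302
finger_force: 59.6
```

Call:
arm_command --plan '[{"slide":[0,0,-3.5],"turn":[0,0,0]},{"slide":[0,0,-4.5],"turn":[0,0,0]},{"slide":[0,0,-3],"turn":[0,0,0]},{"slide":[-2,3.2,0],"turn":[0,0,0]},{"slide":[-2.5,4,0],"turn":[0,0,0]}]'

```text
time_s: 9.52
tool_pos: [0.4895, -0.034, 0.126]
eef_rot: [0.001, 1.0, 0.0, -0.0]
ft_force: [0.7, -0.0, -1.7]
gripper_width: 0.0304
finger_force: 59.7
```

Call:
arm_command --plan '[{"slide":[-2.5,4,0],"turn":[0,0,0]},{"slide":[-2.5,4,0],"turn":[0,0,0]},{"slide":[-2.5,4,0],"turn":[0,0,0]},{"slide":[-2.5,4,0],"turn":[0,0,0]},{"slide":[-2.5,4,0],"turn":[0,0,0]}]'

```text
time_s: 10.15
tool_pos: [0.6145, 0.1666, 0.1247]
eef_rot: [0.0, 1.0, -0.0, -0.001]
ft_force: [1.1, -0.4, -0.4]
gripper_width: 0.0306
finger_force: 59.7
```

Call:
arm_command --plan '[{"slide":[-2,3,0],"turn":[0,0,0]},{"slide":[-1.2,1.5,0],"turn":[0,0,0]},{"slide":[0,0,0],"turn":[0,0,0]},{"slide":[0,0,2],"turn":[0,0,0]},{"slide":[0,0,2],"turn":[0,0,0]}]'

```text
time_s: 10.78
tool_pos: [0.6457, 0.2096, 0.0841]
eef_rot: [0.0, 1.0, -0.0, -0.001]
ft_force: [-0.4, 0.7, -2.2]
gripper_width: 0.0301
finger_force: 59.8
```

Call:
arm_command --plan '[{"slide":[0,0,2],"turn":[0,0,0]},{"slide":[0,0,2],"turn":[0,0,0]},{"slide":[0,0,1.5],"turn":[0,0,0]},{"slide":[0,0,0.7],"turn":[0,0,0]},{"slide":[0,0,0],"turn":[0,0,0]}]'

```text
time_s: 11.4
tool_pos: [0.6464, 0.2102, 0.0239]
eef_rot: [0.0, 1.0, -0.0, -0.0]
ft_force: [-0.0, 0.7, -1.8]
gripper_width: 0.0306
finger_force: 59.8
```

Call:
arm_command --plan '[{"slide":[0,0,0.1],"turn":[0,0,0]},{"slide":[0,0,0.1],"turn":[0,0,0]},{"slide":[0,0,0],"turn":[0,0,0]}]'

```text
time_s: 11.78
tool_pos: [0.6466, 0.2104, 0.0226]
eef_rot: [0.0, 1.0, 0.0, 0.0]
ft_force: [-0.5, 0.5, -1.6]
gripper_width: 0.0304
finger_force: 59.8
```

Call:
arm_command --plan '[{"slide":[0,0,0.1],"turn":[0,0,0]},{"slide":[0,0,0.1],"turn":[0,0,0]},{"slide":[0,0,0],"turn":[0,0,0]}]'

```text
time_s: 12.15
tool_pos: [0.6465, 0.2103, 0.0202]
eef_rot: [0.0, 1.0, 0.0, -0.0]
ft_force: [-0.8, 0.1, -1.5]
gripper_width: 0.0305
finger_force: 60.0
```

Call:
arm_command --plan '[{"slide":[0,0,0.1],"turn":[0,0,0]},{"slide":[0,0,0.05],"turn":[0,0,0]},{"slide":[0,0,0],"turn":[0,0,0]}]'

```text
time_s: 12.52
tool_pos: [0.6466, 0.2103, 0.0202]
eef_rot: [-0.0, 1.0, 0.0, 0.0]
ft_force: [-4.6, -1.2, 6.4]
gripper_width: 0.0304
finger_force: 60.1
```

Call:
arm_command --plan '[{"slide":[0,0,0],"turn":[0,0,0]},{"slide":[0,0,0],"turn":[0,0,0]},{"slide":[0,0,0],"turn":[0,0,0]}]' --grip -0.3

```text
time_s: 12.9
tool_pos: [0.6465, 0.2102, 0.0186]
eef_rot: [0.0, 1.0, 0.0, -0.0]
ft_force: [-0.1, -0.2, 0.8]
gripper_width: 0.0555
finger_force: 0.0
```

Call:
arm_command --plan '[{"slide":[0,0,-2.5],"turn":[0,0,0]},{"slide":[0,0,-4],"turn":[0,0,0]},{"slide":[0,0,-4],"turn":[0,0,0]},{"slide":[3,-3.4,0],"turn":[0,0,0]},{"slide":[3.5,-4,0],"turn":[0,0,0]}]'

```text
time_s: 13.52
tool_pos: [0.581, 0.1359, 0.1239]
eef_rot: [-0.0, 1.0, 0.0, 0.0]
ft_force: [-0.6, 0.2, 0.6]
gripper_width: 0.055
finger_force: 0.0
```

Call:
arm_command --plan '[{"slide":[4,-4.4,0],"turn":[0,0,0]},{"slide":[4,-4.4,0],"turn":[0,0,0]},{"slide":[4,-4.4,0],"turn":[0,0,0]},{"slide":[0,0,2],"turn":[0,0,0]},{"slide":[0,0,1.5],"turn":[0,0,0]}]' --grip -1

```text
time_s: 14.15
tool_pos: [0.4613, 0.0041, 0.0885]
eef_rot: [0.0, 1.0, 0.0, 0.001]
ft_force: [0.4, 0.6, -0.8]
gripper_width: 0.0855
finger_force: 0.0
```

Call:
arm_command --plan '[{"slide":[0,0,2],"turn":[0,0,0]},{"slide":[0,0,2],"turn":[0,0,0]},{"slide":[0,0,2],"turn":[0,0,0]},{"slide":[0,0,1.2],"turn":[0,0,0]},{"slide":[0,0,0],"turn":[0,0,0]}]'

```text
time_s: 14.78
tool_pos: [0.4609, 0.0043, 0.0158]
eef_rot: [-0.0, 1.0, -0.0, -0.001]
ft_force: [0.5, 0.6, -0.4]
gripper_width: 0.0854
finger_force: 0.0
```

Call:
arm_command --plan '[{"slide":[0,0,0],"turn":[0,0,0]},{"slide":[0,0,0],"turn":[0,0,0]},{"slide":[0,0,0],"turn":[0,0,0]},{"slide":[0,0,0],"turn":[0,0,0]},{"slide":[0,0,0],"turn":[0,0,0]}]' --grip 1

```text
time_s: 15.4
tool_pos: [0.462, 0.0044, 0.0176]
eef_rot: [0.0, 1.0, 0.0, 0.001]
ft_force: [-0.5, 0.1, 4.1]
gripper_width: 0.0303
finger_force: 59.6
```

Call:
arm_command --plan '[{"slide":[0,0,-3.5],"turn":[0,0,0]},{"slide":[0,0,-4.5],"turn":[0,0,0]},{"slide":[0,0,-3],"turn":[0,0,0]},{"slide":[-2,3.2,0],"turn":[0,0,0]},{"slide":[-2.5,4,0],"turn":[0,0,0]}]'

```text
time_s: 16.02
tool_pos: [0.5066, 0.0769, 0.1267]
eef_rot: [0.001, 1.0, 0.0, -0.0]
ft_force: [0.4, -0.3, -1.8]
gripper_width: 0.0309
finger_force: 59.7
```

Call:
arm_command --plan '[{"slide":[-2.2,3.6,0],"turn":[0,0,0]},{"slide":[-2.2,3.6,0],"turn":[0,0,0]},{"slide":[-2.2,3.6,0],"turn":[0,0,0]},{"slide":[-1.6,2.8,0],"turn":[0,0,0]},{"slide":[0,0,2],"turn":[0,0,0]}]'

```text
time_s: 16.65
tool_pos: [0.5892, 0.2141, 0.106]
eef_rot: [-0.001, 1.0, 0.0, 0.0]
ft_force: [-0.0, 0.3, -1.4]
gripper_width: 0.0304
finger_force: 59.7
```

Call:
arm_command --plan '[{"slide":[0,0,2.5],"turn":[0,0,0]},{"slide":[0,0,2.5],"turn":[0,0,0]},{"slide":[0,0,2],"turn":[0,0,0]},{"slide":[0,0,1.2],"turn":[0,0,0]},{"slide":[0,0,0],"turn":[0,0,0]}]'

```text
time_s: 17.27
tool_pos: [0.588, 0.2118, 0.0238]
eef_rot: [0.0, 1.0, -0.0, -0.001]
ft_force: [-0.4, 0.1, -0.4]
gripper_width: 0.0304
finger_force: 59.8
```

Call:
arm_command --plan '[{"slide":[0,0,0.15],"turn":[0,0,0]},{"slide":[0,0,0.1],"turn":[0,0,0]},{"slide":[0,0,0.05],"turn":[0,0,0]},{"slide":[0,0,0],"turn":[0,0,0]}]'

```text
time_s: 17.77
tool_pos: [0.5885, 0.2124, 0.022]
eef_rot: [0.0, 1.0, 0.0, 0.0]
ft_force: [0.1, 0.1, -1.2]
gripper_width: 0.0303
finger_force: 59.7
```

Call:
arm_command --plan '[{"slide":[0,0,0.1],"turn":[0,0,0]},{"slide":[0,0,0.1],"turn":[0,0,0]},{"slide":[0,0,0],"turn":[0,0,0]}]'

```text
time_s: 18.15
tool_pos: [0.5886, 0.2124, 0.0207]
eef_rot: [-0.0, 1.0, 0.0, 0.0]
ft_force: [-2.7, -1.0, 4.8]
gripper_width: 0.0305
finger_force: 60.3
```

Call:
arm_command --plan '[{"slide":[0,0,0],"turn":[0,0,0]},{"slide":[0,0,0],"turn":[0,0,0]},{"slide":[0,0,0],"turn":[0,0,0]}]' --grip -0.3

```text
time_s: 18.52
tool_pos: [0.5885, 0.2122, 0.0196]
eef_rot: [0.0, 1.0, 0.0, -0.0]
ft_force: [0.1, 0.4, 0.4]
gripper_width: 0.0554
finger_force: 0.0
```

Call:
arm_command --plan '[{"slide":[0,0,-2.5],"turn":[0,0,0]},{"slide":[0,0,-4],"turn":[0,0,0]},{"slide":[0,0,-4],"turn":[0,0,0]},{"slide":[3,0.8,0],"turn":[0,0,0]},{"slide":[4,1,0],"turn":[0,0,0]}]'

```text
time_s: 19.15
tool_pos: [0.5181, 0.2304, 0.1249]
eef_rot: [0.001, 1.0, 0.0, 0.0]
ft_force: [-0.3, 0.7, -0.5]
gripper_width: 0.0552
finger_force: 0.0
```

Call:
arm_command --plan '[{"slide":[4.4,1.1,0],"turn":[0,0,0]},{"slide":[4,1.1,0],"turn":[0,0,0]},{"slide":[0,0,0],"turn":[0,0,0]},{"slide":[0,0,1.5],"turn":[0,0,0]},{"slide":[0,0,1.5],"turn":[0,0,0]}]' --grip -1

```text
time_s: 19.77
tool_pos: [0.4347, 0.2518, 0.0931]
eef_rot: [0.001, 1.0, -0.0, -0.001]
ft_force: [-0.6, -0.1, -0.3]
gripper_width: 0.0852
finger_force: 0.0
```

Target z about 0.018, then grip and lift.

Call:
arm_command --plan '[{"slide":[0,0.1,2],"turn":[0,0,0]},{"slide":[0,0,2],"turn":[0,0,0]},{"slide":[0,0,2],"turn":[0,0,0]},{"slide":[0,0,1.6],"turn":[0,0,0]},{"slide":[0,0,0],"turn":[0,0,0]}]'

```text
time_s: 20.4
tool_pos: [0.4339, 0.2521, 0.0167]
eef_rot: [0.001, 1.0, -0.001, -0.001]
ft_force: [-0.4, -0.8, 0.7]
gripper_width: 0.0854
finger_force: 0.0
```

Call:
arm_command --plan '[{"slide":[0,0,0],"turn":[0,0,0]},{"slide":[0,0,0],"turn":[0,0,0]},{"slide":[0,0,0],"turn":[0,0,0]},{"slide":[0,0,0],"turn":[0,0,0]},{"slide":[0,0,0],"turn":[0,0,0]}]' --grip 1

```text
time_s: 21.02
tool_pos: [0.4348, 0.2537, 0.0195]
eef_rot: [-0.0, 1.0, 0.0, 0.0]
ft_force: [0.2, -0.1, 4.0]
gripper_width: 0.0245
finger_force: 58.8
```

Call:
arm_command --plan '[{"slide":[0,0,-3.5],"turn":[0,0,0]},{"slide":[0,0,-4.5],"turn":[0,0,0]},{"slide":[0,0,-3],"turn":[0,0,0]},{"slide":[-1,-3,0],"turn":[0,0,0]},{"slide":[-1.4,-4,0],"turn":[0,0,0]}]'

```text
time_s: 21.65
tool_pos: [0.4583, 0.1831, 0.1287]
eef_rot: [-0.001, 1.0, 0.0, -0.0]
ft_force: [0.7, 0.7, -1.3]
gripper_width: 0.0248
finger_force: 59.0
```

Call:
arm_command --plan '[{"slide":[-1.6,-4.6,0],"turn":[0,0,0]},{"slide":[-1.6,-4.6,0],"turn":[0,0,0]},{"slide":[-1.6,-4.6,0],"turn":[0,0,0]},{"slide":[-1.6,-4.6,0],"turn":[0,0,0]},{"slide":[-1.6,-4.6,0],"turn":[0,0,0]}]'

```text
time_s: 22.28
tool_pos: [0.5385, -0.0482, 0.1283]
eef_rot: [0.0, 1.0, 0.0, -0.0]
ft_force: [0.9, 0.7, -0.1]
gripper_width: 0.0248
finger_force: 59.0
```

Call:
arm_command --plan '[{"slide":[-1.6,-4.6,0],"turn":[0,0,0]},{"slide":[-1.6,-4.6,0],"turn":[0,0,0]},{"slide":[-1.3,-4,0],"turn":[0,0,0]},{"slide":[0,0,0],"turn":[0,0,0]},{"slide":[0,0,1],"turn":[0,0,0]}]'

```text
time_s: 22.9
tool_pos: [0.5836, -0.1786, 0.1186]
eef_rot: [0.0, 1.0, 0.0, 0.0]
ft_force: [0.4, 0.8, -1.0]
gripper_width: 0.0245
finger_force: 59.1
```

Call:
arm_command --plan '[{"slide":[0,-0.3,2.5],"turn":[0,0,0]},{"slide":[0,0,2.5],"turn":[0,0,0]},{"slide":[0,0,2],"turn":[0,0,0]},{"slide":[0,0,1.5],"turn":[0,0,0]},{"slide":[0,0,0.8],"turn":[0,0,0]}]'

```text
time_s: 23.52
tool_pos: [0.5832, -0.1813, 0.0249]
eef_rot: [-0.0, 1.0, 0.0, -0.0]
ft_force: [-0.5, 0.3, -0.6]
gripper_width: 0.0247
finger_force: 59.1
```

Call:
arm_command --plan '[{"slide":[0,0,0.1],"turn":[0,0,0]},{"slide":[0,0,0.1],"turn":[0,0,0]},{"slide":[0,0,0.1],"turn":[0,0,0]},{"slide":[0,0,0],"turn":[0,0,0]}]'

```text
time_s: 24.02
tool_pos: [0.5836, -0.1817, 0.0231]
eef_rot: [0.0, 1.0, 0.0, 0.0]
ft_force: [-0.1, -0.4, -0.9]
gripper_width: 0.0242
finger_force: 59.1
```

Call:
arm_command --plan '[{"slide":[0,0,0.1],"turn":[0,0,0]},{"slide":[0,0,0.05],"turn":[0,0,0]},{"slide":[0,0,0],"turn":[0,0,0]}]'

```text
time_s: 24.4
tool_pos: [0.5837, -0.1818, 0.0225]
eef_rot: [-0.0, 1.0, -0.0, 0.0]
ft_force: [-1.5, 1.8, 6.2]
gripper_width: 0.0248
finger_force: 59.4
```

Call:
arm_command --plan '[{"slide":[0,0,0],"turn":[0,0,0]},{"slide":[0,0,0],"turn":[0,0,0]},{"slide":[0,0,0],"turn":[0,0,0]}]' --grip -0.3

```text
time_s: 24.78
tool_pos: [0.5833, -0.1817, 0.021]
eef_rot: [0.0, 1.0, 0.0, -0.0]
ft_force: [0.1, -0.6, -0.7]
gripper_width: 0.0552
finger_force: 0.0
```

Call:
arm_command --plan '[{"slide":[0,0,-2.5],"turn":[0,0,0]},{"slide":[0,0,-4],"turn":[0,0,0]},{"slide":[0,0,-4],"turn":[0,0,0]},{"slide":[1.2,3.2,0],"turn":[0,0,0]},{"slide":[2,5,0],"turn":[0,0,0]}]'

```text
time_s: 25.4
tool_pos: [0.5513, -0.0995, 0.1264]
eef_rot: [0.001, 1.0, 0.0, 0.0]
ft_force: [0.8, 1.6, 0.0]
gripper_width: 0.0557
finger_force: 0.0
```

Call:
arm_command --plan '[{"slide":[2,5,0],"turn":[0,0,0]},{"slide":[2,5,0],"turn":[0,0,0]},{"slide":[2,5,0],"turn":[0,0,0]},{"slide":[2.1,5,0],"turn":[0,0,0]},{"slide":[0,0,1],"turn":[0,0,-0.12]}]' --grip -1

```text
time_s: 26.02
tool_pos: [0.4699, 0.1035, 0.1172]
eef_rot: [-0.064, 0.998, 0.001, 0.001]
ft_force: [-0.3, -0.3, 0.5]
gripper_width: 0.0853
finger_force: 0.0
```

Call:
arm_command --plan '[{"slide":[0,-0.3,2.5],"turn":[0,0,0]},{"slide":[0,0,2.5],"turn":[0,0,0]},{"slide":[0,0,2.5],"turn":[0,0,0]},{"slide":[0,0,1.7],"turn":[0,0,0]},{"slide":[0,0,0.9],"turn":[0,0,0]}]'

```text
time_s: 26.65
tool_pos: [0.4706, 0.0972, 0.0145]
eef_rot: [-0.06, 0.998, -0.0, -0.0]
ft_force: [0.8, 0.2, 0.6]
gripper_width: 0.0851
finger_force: 0.0
```

Call:
arm_command --plan '[{"slide":[0,0,0],"turn":[0,0,0]},{"slide":[0,0,0],"turn":[0,0,0]},{"slide":[0,0,0],"turn":[0,0,0]},{"slide":[0,0,0],"turn":[0,0,0]},{"slide":[0,0,0],"turn":[0,0,0]}]' --grip 1

```text
time_s: 27.28
tool_pos: [0.4714, 0.0976, 0.0162]
eef_rot: [-0.06, 0.998, 0.0, 0.001]
ft_force: [-1.1, 0.8, 4.8]
gripper_width: 0.0231
finger_force: 59.1
```

Call:
arm_command --plan '[{"slide":[0,0,-3.5],"turn":[0,0,0]},{"slide":[0,0,-4],"turn":[0,0,0]},{"slide":[0,0,0],"turn":[0,0,0.12]},{"slide":[0,0,0],"turn":[0,0,0]}]'

```text
time_s: 27.78
tool_pos: [0.4704, 0.0973, 0.0899]
eef_rot: [-0.0, 1.0, 0.0, -0.0]
ft_force: [-0.2, 0.7, -1.3]
gripper_width: 0.0229
finger_force: 58.9
```

Call:
arm_command --plan '[{"slide":[-3.5,-2.4,0],"turn":[0,0,0]},{"slide":[-3.5,-2.4,0],"turn":[0,0,0]},{"slide":[-3.5,-2.4,0],"turn":[0,0,0]},{"slide":[-3.5,-2.4,0],"turn":[0,0,0]},{"slide":[0,0,0],"turn":[0,0,0]}]'

```text
time_s: 28.4
tool_pos: [0.6111, -0.0006, 0.0874]
eef_rot: [0.0, 1.0, -0.001, -0.002]
ft_force: [-0.2, -0.5, -1.9]
gripper_width: 0.0231
finger_force: 59.2
```

Call:
arm_command --plan '[{"slide":[0,0,2],"turn":[0,0,0]},{"slide":[0,0,2],"turn":[0,0,0]},{"slide":[0,0,1.7],"turn":[0,0,0]},{"slide":[0,0,0.9],"turn":[0,0,0]},{"slide":[0,0,0.2],"turn":[0,0,0]}]'

```text
time_s: 29.02
tool_pos: [0.6104, 0.0014, 0.0216]
eef_rot: [-0.0, 1.0, -0.0, -0.0]
ft_force: [0.3, -0.4, -1.2]
gripper_width: 0.0233
finger_force: 59.2
```

Call:
arm_command --plan '[{"slide":[0,0,0.1],"turn":[0,0,0]},{"slide":[0,0,0.1],"turn":[0,0,0]},{"slide":[0,0,0],"turn":[0,0,0]}]'

```text
time_s: 29.4
tool_pos: [0.611, 0.0013, 0.0207]
eef_rot: [0.0, 1.0, 0.0, 0.0]
ft_force: [-0.4, 0.1, -1.8]
gripper_width: 0.0233
finger_force: 59.2
```

Call:
arm_command --plan '[{"slide":[0,0,0.1],"turn":[0,0,0]},{"slide":[0,0,0.05],"turn":[0,0,0]},{"slide":[0,0,0],"turn":[0,0,0]}]'

```text
time_s: 29.78
tool_pos: [0.6109, 0.0013, 0.0192]
eef_rot: [0.0, 1.0, 0.0, 0.0]
ft_force: [-0.5, -0.0, 2.4]
gripper_width: 0.0228
finger_force: 59.5
```

Contact; release, lift and back off for a look.

Call:
arm_command --plan '[{"slide":[0,0,0],"turn":[0,0,0]},{"slide":[0,0,0],"turn":[0,0,0]},{"slide":[0,0,0],"turn":[0,0,0]}]' --grip -0.3

```text
time_s: 30.15
tool_pos: [0.6108, 0.0013, 0.0187]
eef_rot: [0.0, 1.0, 0.0, -0.0]
ft_force: [-0.2, -0.5, -0.3]
gripper_width: 0.0557
finger_force: 0.0
```

Call:
arm_command --plan '[{"slide":[0,0,-2.5],"turn":[0,0,0]},{"slide":[0,0,-4],"turn":[0,0,0]},{"slide":[0,0,-5],"turn":[0,0,0]},{"slide":[3,0,-3],"turn":[0,0,0]},{"slide":[5,0,0],"turn":[0,0,0]}]'

```text
time_s: 30.78
tool_pos: [0.5316, 0.0013, 0.1667]
eef_rot: [0.0, 1.0, 0.0, 0.002]
ft_force: [0.1, 0.5, -0.2]
gripper_width: 0.0553
finger_force: 0.0
```

Call:
arm_command --plan '[{"slide":[5,0,0],"turn":[0,0,0]},{"slide":[5,0,0],"turn":[0,0,0]},{"slide":[4,0,0],"turn":[0,0,0]},{"slide":[0,0,0],"turn":[0,0,0]},{"slide":[0,0,0],"turn":[0,0,0]}]'

```text
time_s: 31.4
tool_pos: [0.3911, 0.0015, 0.1641]
eef_rot: [-0.0, 1.0, 0.0, 0.0]
ft_force: [-0.2, 0.3, -0.2]
gripper_width: 0.0553
finger_force: 0.0
```

```bash
python3 - <<'E'
from h import *
p,d=ctrl.capture("scene"); t,dt=ctrl.capture("top")
a=cv2.resize(p[140:300,150:450,::-1],(780,416),interpolation=2); cv2.imwrite("pics/s2.png",a)
cv2.imwrite("pics/t2.png",cv2.resize(t[100:245,220:460,::-1],(780,471),interpolation=2))
C=cloud("top",dt)
for nm,x,y,h in [("so1",.6396,-.182,.059),("so2",.5836,-.182,.059),("cap1",.6466,.2103,.049),("cap2",.5886,.2124,.049),("nut",.611,.0013,.047)]:
    m=(abs(C[...,0]-x)<.026)&(abs(C[...,1]-y)<.03)&(C[...,2]>h-.012)&(C[...,2]<h+.03); print(nm,m.sum(),C[m].mean(0).round(4))
E
```

```text
so1 49 [ 0.6385 -0.181   0.0605]
so2 52 [ 0.5829 -0.1814  0.0611]
cap1 77 [0.6441 0.2091 0.0495]
cap2 77 [0.587  0.2106 0.0496]
nut 55 [0.6095 0.0012 0.0488]
```

View pics/s2.png

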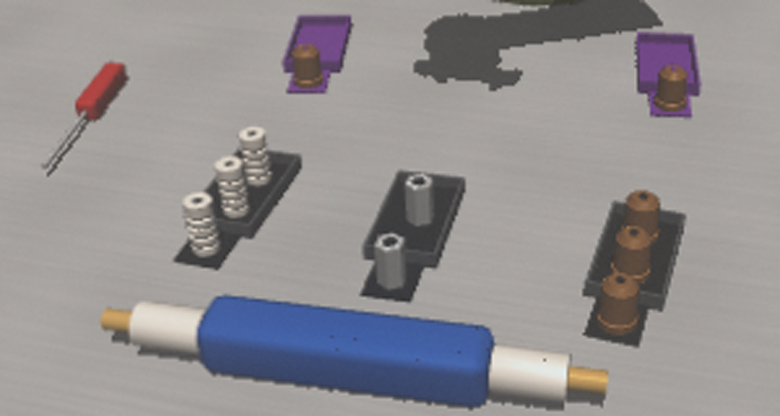

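View pics/t2.png

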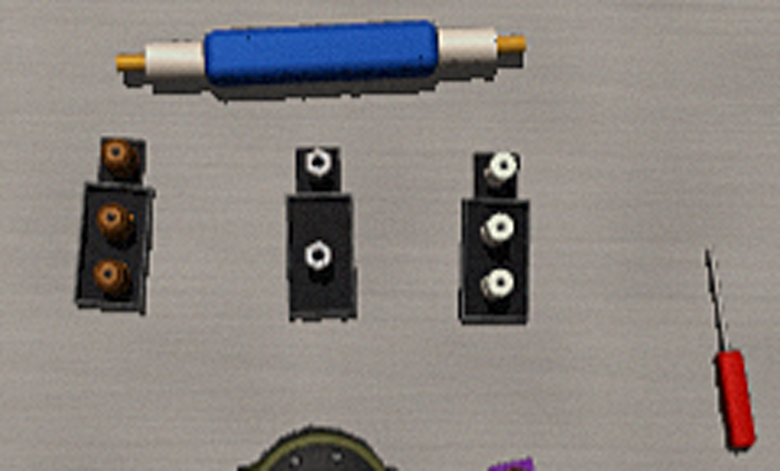

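The scene view shows both standoffs upright at (233,188) and (255,157), the nut at (418,200), and the caps at (632,252) and (642,215). All five stand in the tray with the matching sample, and the lamp and driver have not moved. In the top view the parts sit near each tray's midline.

```bash
python3 -c "
from rig import ctrl
print(ctrl.hand_in())"
```

```text
the job is handed in; nothing more can be done
None
```

The job is handed in at about 31 s: the last pictures show all five parts upright in the trays with their matching samples, standoffs lowered to contact before release, and the lamp and driver untouched; the judge's result was not shown.

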